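Tuck the flap of the tweezers tin under its lip

TASK

The silver tweezers tin on the bathroom shelf has been left open. With the fingertips only, gently fold its white flap down flat over the tin and, keeping it pressed down because it springs back up, push it by its blue ridge along the tin until its free edge is tucked fully home beneath the black lip; then let go, so that the lip alone keeps it shut. Do not pinch, pick up or disturb anything, and leave the turntable caddy, everything on it and the other toiletries where they are.

Things in the scene. Friction and masses are not known exactly. Their poses are not given: they have to be found in the camera images.
- tin: Silver open-topped tweezers tin, fixed on a black rubber pad. Origin: centre of its underside on the shelf; x along the tin from the flap's hinge (end near the robot) to the black lip (far end), y across, z up. Tin 130 (x) x 84 (y), rim 40 high; pad 144 x 96 x 6. Flap's hinge line: parallel to y, 44 above the shelf, at x = -60 plus the slide's value. More than 40 N on tin or flap is too rough.
- flap (a joint): Angle (rad) of the white flap: 0 = flat over the tin (a stop), 1.57 = upright, at most 1.9; starts at 1.0 to 1.55. Plate 4 thick, 72 wide, free edge 99 from the hinge line; flat, its top is 46 above the shelf. Springy, slightly stiff hinge: stays put between 1 and 1.55, but let go lower and untucked it rises to about 0.7. About 3.5 N at 60 from the hinge folds it and holds it down.
- flap_slide (a joint): How far (m) the flap with its hinge pins, which ride in slots, is pushed along the tin's +x: 0 at the start (free edge 6 mm short of the lip when flat), 0.022 = home against a stop (edge 16 mm beneath the lip). 4 N of friction; stays where left; can be pushed back. The edge goes under only when the flap is pressed flat: its top then runs 3 mm below the lip's underside.
- ridge (a point): Middle of the hinge-side face of the blue ridge, a straight bar across the flap's outer (upper) face, 72 wide, 8 high above the face, 72 to 78 from the hinge line. The point is 72 from the hinge line, 4 above the outer face (flat: 50 above the shelf). Fingertips on its hinge side push the flap towards the lip.
- flap_edge (a point): Middle of the flap's free edge, 99 from the hinge line, at half its thickness.
- lip_edge (a point): Middle of the lower front edge of the black retaining lip, a fixed bridge at the tin's far end: 70 wide, reaching in the tin's frame from x = 45 (this edge) to 65, underside 49 and top 53 above the shelf, open towards the hinge, closed behind at x = 61.
- caddy_disc (a joint): Turn (rad) of the round wooden turntable with a low metal rim, 264 across, its top 26 and rim 34 above the shelf. It spins easily; leave it at 0.
- caddy: The grey foot of the turntable caddy, fixed; origin under its centre. It stands on the other side (left or right) from the tin.
- soap_dish: Round white ceramic soap dish on the turntable, 94 across, 24 high, loose; origin under its centre. Leave alone.
- pill_bottle: Closed, empty orange pill bottle with a white cap on the turntable, 38 across, 75 high, loose; origin under its centre. Leave alone.
- pumice: Green glass pumice stone on the turntable, 60 x 38 x 26, loose; origin under its centre. Leave alone.
- cream_jar: Blue cream jar with a white cap, 48 across, 42 high, loose, standing between tin and caddy near the robot; origin under its centre. Leave alone.
- tooth_cup: White ceramic tooth cup, 72 across, 95 high, loose, at the back; origin under its centre. Leave alone.
- lotion: Green lotion bottle with a white pump head, 56 across, 150 high, loose, at the back right; origin under its centre. Leave alone.
- nail_brush: Wooden nail brush, 90 x 42 x 30, bristles down, loose, at the back left; origin under its centre. Leave alone.

How it is judged:
By the outcome, as a careful person would: the job done as asked, in the order asked, and still so for the second after the job is handed in, with the robot touching nothing.
It also fails if it takes over 42 s, if anything falls off the work surface, if the arm or the gripper's body presses on something with over 40 N, if the wrist force passes 120 N, or if a joint passes its speed limit or range.

ROBOT

A 6-joint arm with a two-finger parallel gripper is mounted at the origin on the work surface. World frame = base frame: x ahead of the robot, y to its left, z up, the work surface at z = 0. Lengths are in m, angles in rad, forces in N, time in s.
With the tool pointing down it reaches from about 0.25 to 0.775 m from the base axis. Payload 4 kg.
Tool frame: the origin (TCP) lies on the centre line of the jaws, within the pads' length; the fingertips stand 8 mm ahead of it and the grasp point (between the pads) lies 11 mm behind it; z points along the fingers, y is the direction in which the jaws open and shut (so a half turn about z gives the same grasp; the last joint's range is limited). The gripper opens to 94 mm and grips with 3 to 60 N. Pads are 16 mm wide; open, the fingers measure 119 mm over their backs; the gripper's body (75 mm by 177 mm) begins 78 mm behind the grasp point.
Start: joints at [1.221, 0.087, 1.371, -0, 1.684, -0.103], TCP at [0.134, 0.533, 0.214] pointing down, gripper open.
Joint ranges: [-3.1, 3.1], [-0.76, 2.03], [0.27, 2.55], [-1.08, 4.22], [0.17, 2.65], [-2.57, 2.57]. Speed limits (rad/s): [2.79, 2.79, 3.14, 3.14, 3.14, 3.14].

INTERFACE

Orientations are given as [roll, pitch, yaw] about the fixed x, y, z axes, in that order (R = Rz(yaw) Ry(pitch) Rx(roll)).
In Python, from bench import robot gives the robot as it stands.
- The arm moves only by the shell command python3 -m crank 'ROWS' [OPENING]. ROWS is JSON, a list of rows, each a list of 4 numbers: the shift along the tool's x, y, z scaled (see below), then the turn about the tool's z scaled (see below). A call has exactly 10 rows; each row shifts and turns the commanded pose from where the row before left it, along the tool's axes as they then stand; what a row does not reach is not made up. The controller multiplies each number of a shift by 0.2 m and each number of a turn by pi/2 rad. A row lasts 1/8 s, in which the tool goes at most 62.5 mm and 10.7 degrees, less where a joint would pass 70% of its speed; a pose out of reach is approached as far as the arm can. A call with a number of a shift or a turn outside -1 to 1 is refused whole. A call with a gripper value outside its range is refused whole. OPENING is the gripper command: -1 is fully open, 1 is shut, values between are in proportion, set as the call begins (- or left out, the last holds). The fingers move at their own pace and stop on an object; the grip force is fixed at half the most. Time passes only in rows, so rows that do not move let the fingers close, or fill a call up. It gives the time, the measured TCP pose, the force and the opening at its end, in the units of the state.
- robot.get_obs(): the state, without advancing time (a new reading comes with each control period).
- robot.snapshot(name): name is "scene" or "top"; returns (picture, depth): 480x640x3 uint8, red, green, blue; 480x640 float32, m along the optical axis (not along the pixel's ray), 0 where there is no reading.
- robot.camera_params(name): a dict with "fx", "fy", "cx", "cy" (pixels), "world_from_camera" (4x4, takes a point from camera to world coordinates). Camera axes: x right, y down, z forward; pixel columns grow to the right and rows downward; lengths in m; the calibration is good to about 2 mm. A picture is of the moment at which its call begins. camera_params takes no time and is no camera call.
- robot.close_job(): hands the job in, once; it reports no verdict.
The state is a dict: "time": time; "joint_positions": joint angles; "qvel": joint speeds; "joint_torque": joint torques, N m; "tool_pos": TCP position; "ee_rot": TCP orientation; "wrist_force": force on the tool from outside, world axes, zero at the start; "wrist_torque": the same for the moment, N m; "width": finger opening in m.
Only numpy, scipy, OpenCV 4.12 (cv2) and the standard library are available. Lean on these libraries where they do the work, as an engineer would, in place of code of your own. Each camera call takes 0.05 s, during which the arm holds its last target.

## Working session

There is one attempt and no reset: what is moved stays moved. The work goes in short steps, Python scripts to look and compute and a shell command to move; the robot and the scene stay as the last step left them, time stands still between calls to the robot, and variables do not carry over. Pictures are saved under pics/ and viewed, and the job is handed in when it is done.

```bash
ls; mkdir -p pics
python3 - <<'E'
from bench import robot
import cv2,numpy as np
o=robot.get_obs(); print({k:np.round(v,3).tolist() for k,v in o.items()})
for n in("scene","top"):
    p,d=robot.snapshot(n); cv2.imwrite(f"pics/{n}0.png",p[:,:,::-1]); np.save(f"{n}0.npy",d)
    c=robot.camera_params(n); print(n,{k:np.round(v,3).tolist() for k,v in c.items()})
E
```

```text
pics
{'time': 0.0, 'joint_positions': [1.221, 0.088, 1.372, -0.0, 1.684, -0.103], 'qvel': [0.001, -0.0, 0.001, -0.001, -0.001, 0.001], 'joint_torque': [0.001, -34.017, -30.244, 0.072, 0.033, -0.0], 'tool_pos': [0.134, 0.533, 0.212], 'ee_rot': [-3.139, -0.0, 2.895], 'wrist_force': [0.18, 0.064, 0.098], 'wrist_torque': [0.03, -0.012, 0.031], 'width': 0.094}
scene {'fx': 552.048, 'fy': 552.048, 'cx': 314.9, 'cy': 230.945, 'world_from_camera': [[0.449, 0.724, -0.524, 1.084], [0.894, -0.354, 0.276, -0.254], [0.015, -0.592, -0.806, 0.811], [0.0, 0.0, 0.0, 1.0]]}
top {'fx': 511.667, 'fy': 511.667, 'cx': 314.387, 'cy': 241.524, 'world_from_camera': [[0.002, -0.983, 0.182, 0.403], [-1.0, -0.006, -0.02, 0.035], [0.021, -0.182, -0.983, 0.974], [0.0, 0.0, 0.0, 1.0]]}
```

View pics/scene0.png

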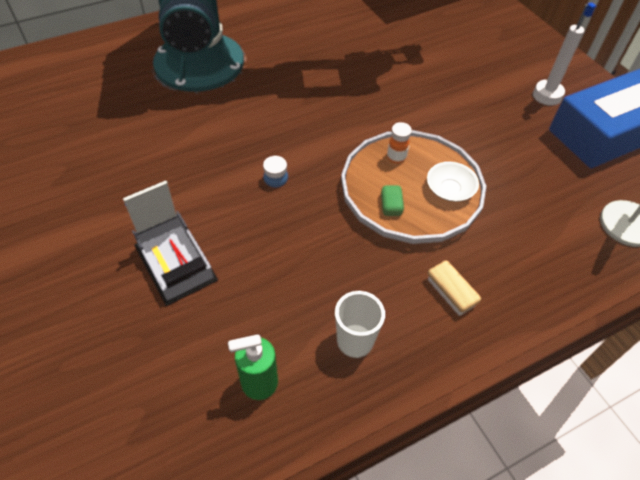

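View pics/top0.png

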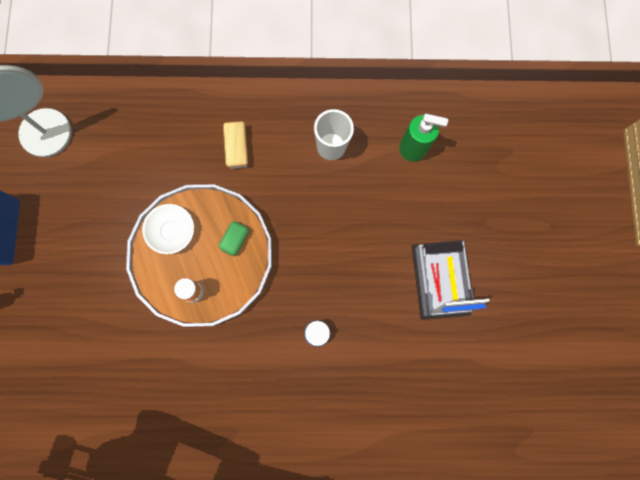

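Tin at about (445,280) in the top picture with the flap nearly upright at the hinge end (blue ridge at ~(465,307)). Enlarging it.

Run:
```python
import cv2,numpy as np
a=cv2.imread('pics/top0.png')[225:335,395:505]; cv2.imwrite('pics/topc.png',cv2.resize(a,None,fx=5.4,fy=5.4,interpolation=cv2.INTER_CUBIC))
a=cv2.imread('pics/scene0.png')[175:305,110:230]; cv2.imwrite('pics/scc.png',cv2.resize(a,None,fx=4.5,fy=4.5,interpolation=cv2.INTER_CUBIC))
```

```text
(no output)
```

View pics/topc.png

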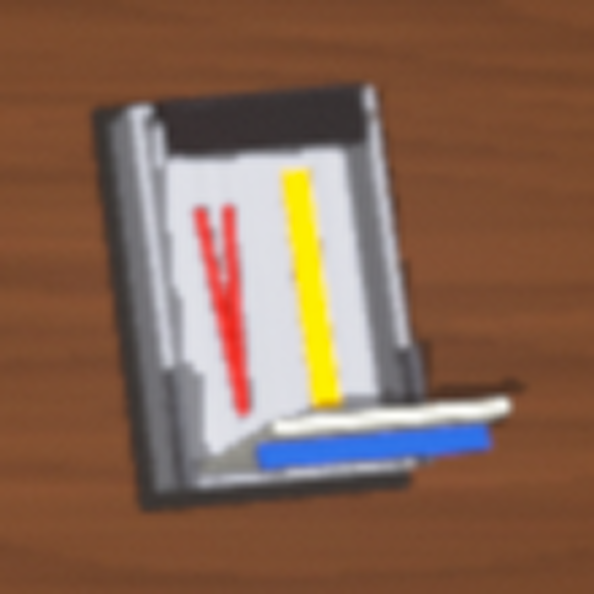

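View pics/scc.png

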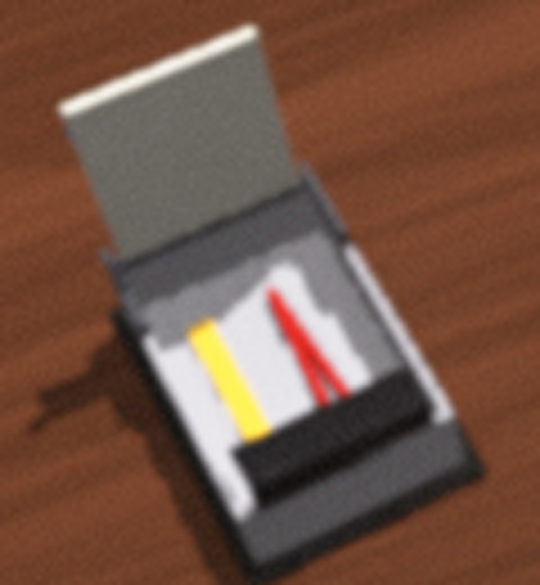

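```bash
cat > geo.py <<'E'
from bench import robot
import numpy as np
from scipy.optimize import least_squares
def proj(n,P):
    c=robot.camera_params(n); q=np.linalg.inv(c['world_from_camera'])@np.r_[P,1]
    return np.array([c['fx']*q[0]/q[2]+c['cx'],c['fy']*q[1]/q[2]+c['cy']])
def T(p,l): # p=x,y,yaw ; l local
    c,s=np.cos(p[2]),np.sin(p[2]); return np.array([p[0]+c*l[0]-s*l[1],p[1]+s*l[0]+c*l[1],l[2]])
def flap(a,r,y,h=0,s=0): # r from hinge, h above midplane(hinge z=44)
    return [-.060+s+r*np.cos(a)-h*np.sin(a)*1,y,.044+r*np.sin(a)+h*np.cos(a)]
E
python3 - <<'E'
from geo import *
t=lambda u,v:np.array([(u+.5)/5.4-.5+395,(v+.5)/5.4-.5+225])
s=lambda u,v:np.array([(u+.5)/4.5-.5+110,(v+.5)/4.5-.5+175])
F=[('top',t(155,100),(.065,.035,.053)),('top',t(365,88),(.065,-.035,.053)),('top',t(167,156),(.045,.035,.050)),('top',t(362,143),(.045,-.035,.05)),
('top',t(145,510),(-.072,.048,.006)),('top',t(95,110),(.072,.048,.006)),('top',t(410,487),(-.072,-.048,.006)),
('scene',s(232,450),(.045,-.035,.053)),('scene',s(412,370),(.045,.035,.053)),('scene',s(485,472),(.072,.048,.006)),('scene',s(265,578),(.072,-.048,.006))]
G=[('top',t(273,425),.036),('top',t(510,405),-.036),('scene',s(62,108),-.036),('scene',s(258,33),.036)]
def res(p):
    r=[proj(n,T(p,l))-q for n,q,l in F]+[proj(n,T(p,flap(p[3],.099,y)))-q for n,q,y in G]
    return np.concatenate(r)
o=least_squares(res,[.4,-.2,0,1.3],loss='soft_l1')
print(o.x,np.round(res(o.x).reshape(-1,2),1).tolist())
p=o.x
for n,l in dict(ridge=flap(p[3],.072,0,.006),edge=flap(p[3],.099,0),flatridge=flap(0,.072,0,.006),lip=(.045,0,.049)).items(): print(n,T(p,l))
# depth check flap face in top
for n in('top','scene'):
    d=np.load(n+'0.npy');c=robot.camera_params(n)
    for q in [x[1] for x in G]:
        u,v=np.round(q).astype(int);z=np.median(d[v-1:v+2,u-1:u+2]);
        print(n,(c['world_from_camera']@np.r_[(u-c['cx'])*z/c['fx'],(v-c['cy'])*z/c['fy'],z,1])[:3].round(3)) if (q is G[0][1] or q is G[1][1])==(n=='top') else 0
E
```

```text
[ 0.51080491 -0.22588756  0.09014688  1.48330673] [[0.4, -0.3], [-1.0, -1.3], [-0.9, 0.2], [0.6, -0.5], [-1.2, 0.2], [-1.3, -0.8], [0.0, 0.0], [-1.5, -0.6], [-1.5, -1.6], [0.3, -0.9], [-3.8, 1.6], [-0.4, -0.2], [-0.7, -0.3], [-0.4, 0.3], [-0.7, -1.0]]
ridge [ 0.45136143 -0.23126077  0.11624888]
edge [ 0.45966384 -0.2305103   0.14262135]
flatridge [ 0.52275618 -0.22480726  0.05      ]
lip [ 0.55562219 -0.22183644  0.049     ]
top [ 0.457 -0.197  0.134]
top [ 0.472 -0.319  0.001]
scene [ 0.46  -0.266  0.139]
scene [ 0.326 -0.181  0.   ]
```

```bash
python3 -m crank '[[0,0,0,-0.107],[0,0,0,-0.107],[-0.06,-0.25,0,0],[-0.06,-0.25,0,0],[-0.06,-0.25,0,0],[-0.06,-0.25,0,0],[-0.06,-0.25,0,0],[-0.06,-0.25,0,0],[-0.06,-0.25,0,0],[-0.06,-0.25,0,0]]' 1
```

```text
time: 1.35
tool_pos: [0.2656, 0.142, 0.2132]
ee_rot: [3.142, 0.0, -3.051]
wrist_force: [1.1, -0.3, -0.3]
width: 0.0008
```

```bash
python3 -m crank '[[-0.063,-0.244,0,0],[-0.063,-0.244,0,0],[-0.063,-0.244,0,0],[-0.063,-0.244,0,0],[-0.063,-0.244,0,0],[-0.063,-0.244,0,0],[-0.063,-0.244,0,0],[-0.063,-0.244,0,0],[0,0,0,0],[0,0,0,0]]'
cat > st.py <<'E'
from geo import *
p=[.5108,-.2259,.0901]
o=robot.get_obs();d=np.array(o['tool_pos'])[:2]-p[:2];c,s=np.cos(p[2]),np.sin(p[2])
print('t',round(float(o['time']),2),'tin TCP mm',np.round(1e3*np.array([c*d[0]+s*d[1],-s*d[0]+c*d[1],o['tool_pos'][2]]),1),'rot',np.round(o['ee_rot'],3),'F',np.round(o['wrist_force'],2),'q',np.round(o['joint_positions'],2))
E
python3 st.py
```

```text
time: 2.6
tool_pos: [0.4005, -0.2358, 0.2129]
ee_rot: [3.14, -0.001, -3.052]
wrist_force: [0.3, 0.4, -0.0]
width: 0.0004
t 2.6 tin TCP mm [-1.107e+02  1.000e-01  2.129e+02] rot [ 3.140e+00 -1.000e-03 -3.052e+00] F [ 0.31  0.4  -0.02] q [-0.65 -0.1   1.56  0.    1.69 -2.31]
```

```bash
python3 -m crank '[[0,0,0.1,0],[0,0,0.1,0],[0,0,0.1,0],[0,0,0.1,0],[0,0,0.1,0],[-0.04,0,0,0],[-0.04,0,0,0],[-0.04,0,0,0],[0,0,0,0],[0,0,0,0]]'
python3 st.py
python3 - <<'E'
from bench import robot
import cv2,numpy as np
o=[]
for n,(y,x) in dict(scene=(120,60),top=(200,350)).items():
    p,d=robot.snapshot(n); o.append(cv2.resize(p[y:y+180,x:x+180,::-1],(400,400),interpolation=cv2.INTER_CUBIC))
cv2.imwrite('pics/a.png',np.hstack(o))
E
```

```text
time: 3.85
tool_pos: [0.425, -0.2343, 0.1137]
ee_rot: [-3.141, 0.0, -3.052]
wrist_force: [0.2, -0.3, -0.6]
width: 0.0001
t 3.85 tin TCP mm [-86.2  -0.6 113.7] rot [-3.141  0.    -3.052] F [ 0.17 -0.32 -0.58] q [-0.62 -0.02  1.68 -0.    1.48 -2.28]
```

View pics/a.png

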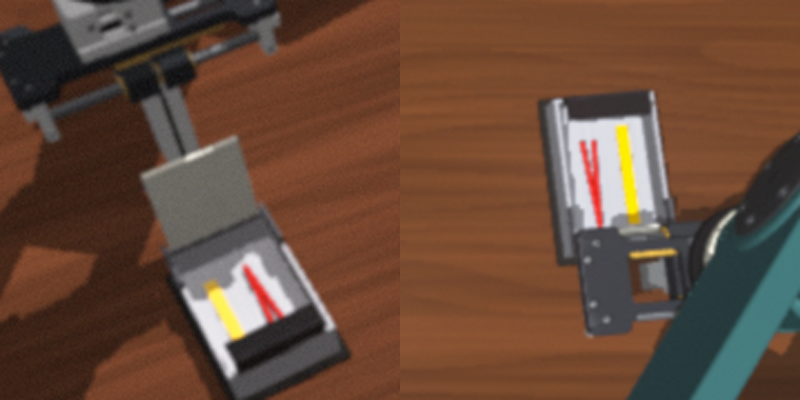

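```bash
python3 -m crank '[[-0.035,0,0,0],[-0.035,0,0,0],[-0.035,0,0,0],[-0.035,0,0,0],[-0.035,0,0,0],[-0.033,0,0.015,0],[-0.033,0,0.015,0],[-0.033,0,0.015,0],[0,0,0,0],[0,0,0,0]]'
python3 st.py
python3 - <<'E'
from bench import robot
import cv2,numpy as np
o=[]
for n,(y,x) in dict(scene=(120,60),top=(200,350)).items():
    p,d=robot.snapshot(n); o.append(cv2.resize(p[y:y+180,x:x+180,::-1],(400,400),interpolation=cv2.INTER_CUBIC))
cv2.imwrite('pics/b.png',np.hstack(o))
E
```

```text
time: 5.2
tool_pos: [0.4796, -0.2293, 0.1045]
ee_rot: [3.142, 0.001, -3.052]
wrist_force: [0.6, -0.4, -0.4]
width: 0.0009
t 5.2 tin TCP mm [-31.3  -0.6 104.5] rot [ 3.142e+00  1.000e-03 -3.052e+00] F [ 0.61 -0.36 -0.38] q [-0.55  0.09  1.58  0.    1.47 -2.21]
```

View pics/b.png

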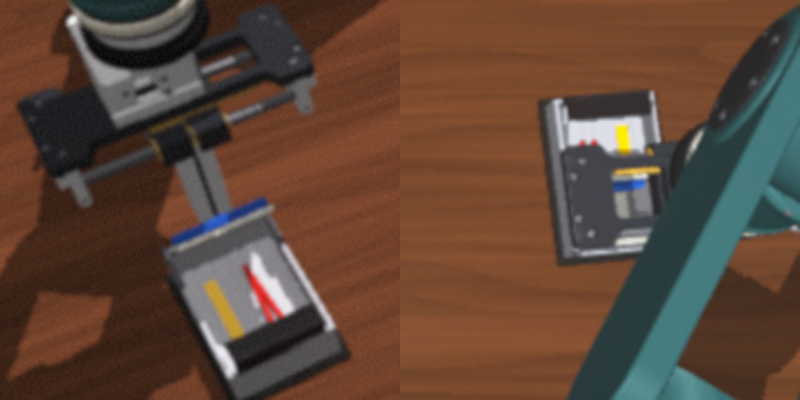

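```bash
python3 -m crank '[[-0.027,0,0.023,0],[-0.027,0,0.023,0],[-0.027,0,0.023,0],[-0.016,0,0.029,0],[-0.016,0,0.029,0],[-0.016,0,0.029,0],[-0.006,0,0.025,0],[-0.006,0,0.025,0],[-0.006,0,0.025,0],[0,0,0,0]]'
python3 st.py
python3 - <<'E'
from bench import robot
import cv2,numpy as np
o=[]
for n,(y,x) in dict(scene=(120,60),top=(200,350)).items():
    p,d=robot.snapshot(n); o.append(cv2.resize(p[y:y+180,x:x+180,::-1],(400,400),interpolation=cv2.INTER_CUBIC))
cv2.imwrite('pics/c.png',np.hstack(o))
E
```

```text
time: 6.55
tool_pos: [0.5088, -0.2266, 0.0578]
ee_rot: [3.141, 0.0, -3.052]
wrist_force: [-0.7, -0.5, 0.6]
width: 0.0007
t 6.55 tin TCP mm [-2.  -0.5 57.8] rot [ 3.141  0.    -3.052] F [-0.74 -0.55  0.57] q [-0.52  0.18  1.58  0.    1.38 -2.18]
```

View pics/c.png

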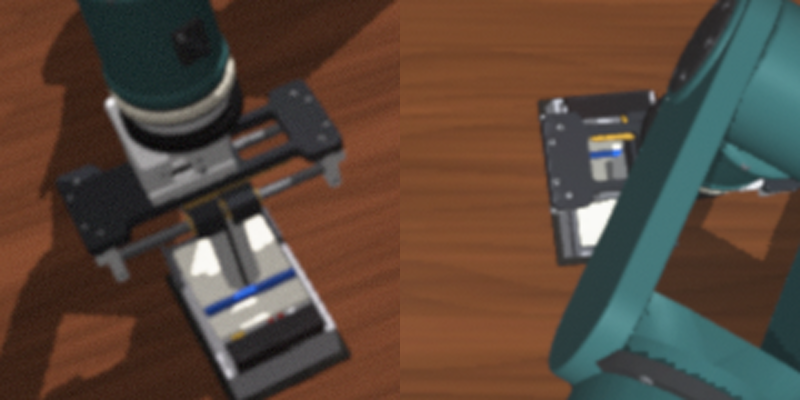

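```bash
python3 -m crank '[[0,0,0.005,0],[0,0,0.005,0],[0,0,0.005,0],[0,0,0.005,0],[0,0,0,0],[0,0,0,0],[0,0,0,0],[0,0,0,0],[0,0,0,0],[0,0,0,0]]'
python3 st.py
```

```text
time: 7.9
tool_pos: [0.509, -0.2267, 0.0544]
ee_rot: [-3.142, 0.001, -3.052]
wrist_force: [2.0, 0.4, 2.6]
width: 0.0001
t 7.9 tin TCP mm [-1.9 -0.6 54.4] rot [-3.142e+00  1.000e-03 -3.052e+00] F [1.99 0.38 2.58] q [-0.52  0.19  1.58  0.    1.37 -2.18]
```

```bash
python3 -m crank '[[0,0,0.005,0],[0,0,0,0],[0,0,0,0],[0,0,0,0],[0,0,0,0],[0,0,0,0],[0,0,0,0],[0,0,0,0],[0,0,0,0],[0,0,0,0]]'
python3 st.py
```

```text
time: 9.15
tool_pos: [0.509, -0.2268, 0.0537]
ee_rot: [-3.141, 0.001, -3.052]
wrist_force: [1.2, 1.2, 5.6]
width: 0.0007
t 9.15 tin TCP mm [-1.9 -0.7 53.7] rot [-3.141e+00  1.000e-03 -3.052e+00] F [1.25 1.19 5.59] q [-0.52  0.19  1.58  0.    1.37 -2.18]
```

```bash
python3 -m crank '[[0,0,0.005,0],[0,0,0,0],[0,0,0,0],[0,0,0,0],[-0.005,0,0,0],[-0.005,0,0,0],[-0.005,0,0,0],[-0.005,0,0,0],[0,0,0,0],[0,0,0,0]]'
python3 st.py
```

```text
time: 10.4
tool_pos: [0.5111, -0.2266, 0.0531]
ee_rot: [-3.142, -0.003, -3.052]
wrist_force: [-4.0, 1.3, 10.1]
width: 0.0007
t 10.4 tin TCP mm [ 0.2 -0.7 53.1] rot [-3.142e+00 -3.000e-03 -3.052e+00] F [-4.03  1.27 10.14] q [-0.52  0.2   1.57 -0.    1.37 -2.18]
```

```bash
python3 -m crank '[[-0.01,0,0,0],[-0.01,0,0,0],[-0.01,0,0,0],[-0.01,0,0,0],[-0.01,0,0,0],[-0.01,0,0,0],[0,0,0,0],[0,0,0,0],[0,0,0,0],[0,0,0,0]]'
python3 st.py
python3 - <<'E'
from bench import robot
import cv2,numpy as np
p,d=robot.snapshot('scene'); cv2.imwrite('pics/d.png',cv2.resize(p[180:310,110:240,::-1],(600,600),interpolation=cv2.INTER_CUBIC))
E
```

```text
time: 11.65
tool_pos: [0.5232, -0.2255, 0.0531]
ee_rot: [-3.141, -0.003, -3.052]
wrist_force: [-3.1, 0.5, 9.1]
width: 0.0004
t 11.65 tin TCP mm [12.4 -0.7 53.1] rot [-3.141e+00 -3.000e-03 -3.052e+00] F [-3.09  0.45  9.15] q [-0.51  0.22  1.55 -0.    1.38 -2.17]
```

View pics/d.png

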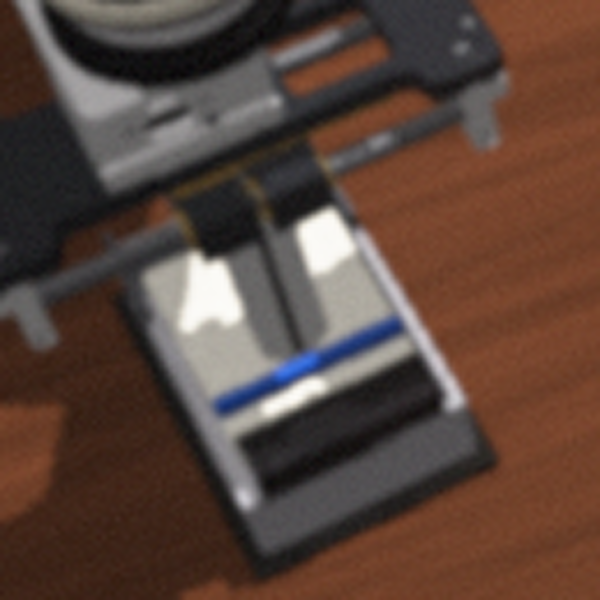

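```bash
python3 -m crank '[[-0.01,0,0,0],[-0.01,0,0,0],[-0.01,0,0,0],[-0.01,0,0,0],[-0.01,0,0,0],[-0.01,0,0,0],[0,0,0,0],[0,0,0,0],[0,0,0,0],[0,0,0,0]]'
python3 st.py
python3 - <<'E'
from bench import robot
import cv2,numpy as np
p,d=robot.snapshot('scene'); cv2.imwrite('pics/e.png',cv2.resize(p[180:310,110:240,::-1],(600,600),interpolation=cv2.INTER_CUBIC))
E
```

```text
time: 12.95
tool_pos: [0.5336, -0.2249, 0.0528]
ee_rot: [-3.141, -0.007, -3.053]
wrist_force: [-6.6, -0.2, 10.6]
width: 0.0006
t 12.95 tin TCP mm [22.8 -1.  52.8] rot [-3.141 -0.007 -3.053] F [-6.6  -0.19 10.64] q [-0.49  0.24  1.52 -0.    1.39 -2.15]
```

View pics/e.png

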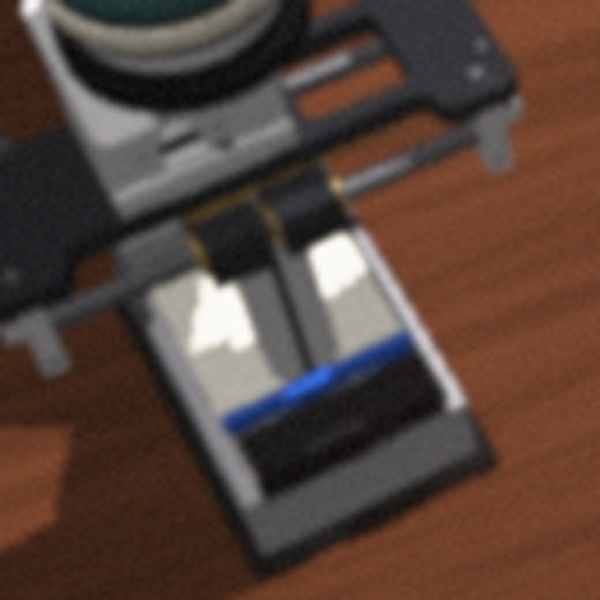

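```bash
python3 -m crank '[[-0.01,0,0,0],[-0.01,0,0,0],[-0.01,0,0,0],[0,0,0,0],[0,0,0,0],[0,0,0,0],[0,0,0,0],[0,0,0,0],[0,0,0,0],[0,0,0,0]]'
python3 st.py
```

```text
time: 14.25
tool_pos: [0.536, -0.2248, 0.0522]
ee_rot: [3.141, -0.015, -3.053]
wrist_force: [-13.9, -0.8, 13.0]
width: 0.0004
t 14.25 tin TCP mm [25.2 -1.2 52.2] rot [ 3.141 -0.015 -3.053] F [-13.88  -0.81  13.  ] q [-0.49  0.25  1.51 -0.01  1.39 -2.15]
```

```bash
python3 -m crank '[[-0.007,0,0,0],[-0.007,0,0,0],[0,0,0,0],[0,0,0,0],[0,0,0,0],[0,0,0,0],[0,0,0,0],[0,0,0,0],[0,0,0,0],[0,0,0,0]]'
python3 st.py
python3 - <<'E'
from bench import robot
import cv2,numpy as np
p,d=robot.snapshot('scene'); cv2.imwrite('pics/f.png',cv2.resize(p[180:310,110:240,::-1],(600,600),interpolation=cv2.INTER_CUBIC))
E
```

```text
time: 15.5
tool_pos: [0.5361, -0.2248, 0.0517]
ee_rot: [3.141, -0.021, -3.053]
wrist_force: [-19.8, -1.1, 15.4]
width: 0.0005
t 15.5 tin TCP mm [25.3 -1.1 51.7] rot [ 3.141 -0.021 -3.053] F [-19.83  -1.12  15.4 ] q [-0.49  0.25  1.5  -0.01  1.4  -2.15]
```

View pics/f.png

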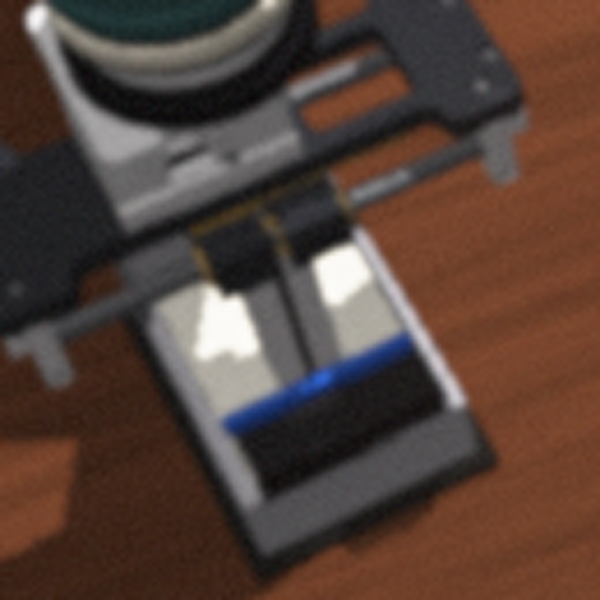

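```bash
python3 -m crank '[[0.01,0,0,0],[0.01,0,0,0],[0.01,0,0,0],[0.01,0,0,0],[0,0,0,0],[0,0,0,0],[0,0,0,0],[0,0,0,0],[0,0,0,0],[0,0,0,0]]'
python3 st.py
```

```text
time: 16.8
tool_pos: [0.5357, -0.2248, 0.053]
ee_rot: [-3.141, -0.004, -3.053]
wrist_force: [-4.1, 0.7, 8.6]
width: 0.0006
t 16.8 tin TCP mm [24.9 -1.2 53. ] rot [-3.141 -0.004 -3.053] F [-4.08  0.74  8.6 ] q [-0.49  0.24  1.52 -0.    1.38 -2.15]
```

```bash
python3 -m crank '[[0.003,0,0,0],[0.003,0,-0.005,0],[0,0,-0.005,0],[0,0,-0.01,0],[0,0,-0.02,0],[0,0,-0.05,0],[0,0,-0.1,0],[0,0,-0.1,0],[0,0,-0.1,0],[0,0,-0.1,0]]'
python3 -m crank '[[0.1,0,-0.1,0],[0.2,0,0,0],[0.2,0,0,0],[0.2,0,0,0],[0.2,0,0,0],[0,0,0,0],[0,0,0,0],[0,0,0,0],[0,0,0,0],[0,0,0,0]]'
python3 st.py
python3 - <<'E'
from bench import robot
import cv2,numpy as np
for n in('scene','top'):
    p,d=robot.snapshot(n); cv2.imwrite(f'pics/{n}9.png',p[:,:,::-1])
a=cv2.imread('pics/scene9.png')[175:305,110:240];b=cv2.imread('pics/top9.png')[225:335,395:505]
cv2.imwrite('pics/g.png',np.hstack([cv2.resize(x,(400,400),interpolation=cv2.INTER_CUBIC) for x in(a,b)]))
E
```

```text
time: 18.05
tool_pos: [0.5363, -0.224, 0.1514]
ee_rot: [3.141, 0.0, -3.052]
wrist_force: [-0.3, -0.2, -0.2]
width: 0.0009
time: 19.3
tool_pos: [0.3573, -0.2402, 0.17]
ee_rot: [3.141, -0.0, -3.052]
wrist_force: [-0.2, -0.2, 1.3]
width: 0.0002
t 19.3 tin TCP mm [-154.2   -0.4  170. ] rot [ 3.141 -0.    -3.052] F [-0.24 -0.18  1.32] q [-0.72 -0.17  1.7   0.    1.61 -2.38]
```

View pics/g.png

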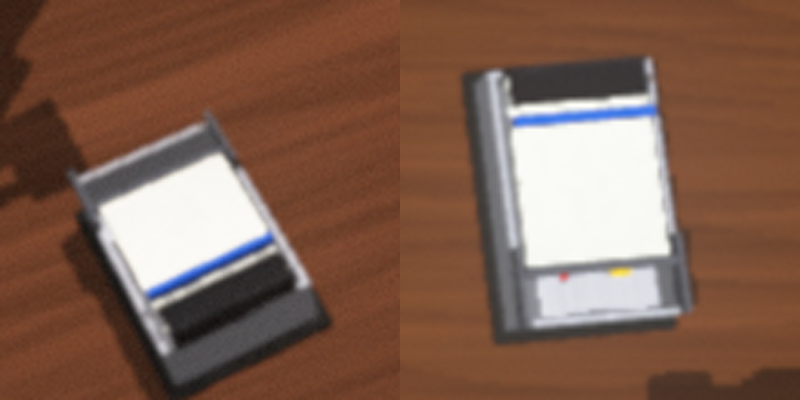

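View pics/top9.png

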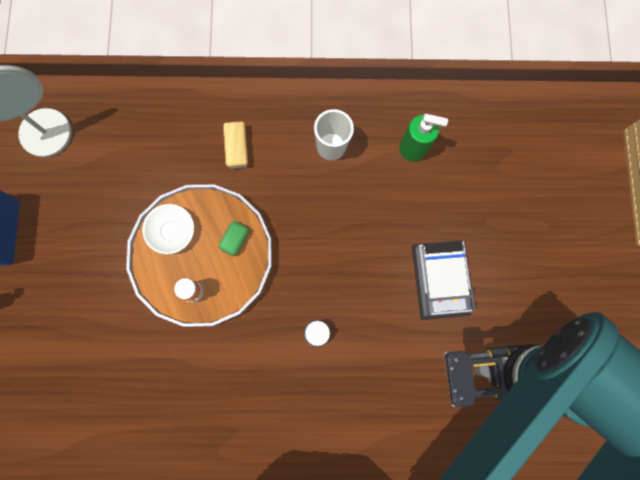

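Flap is tucked under the lip, everything else unchanged. I'll measure how far home it is.

Run:
```python
from geo import *
import cv2
p=[.5108,-.2259,.0901]
for n,b in(('top',(395,225,505,335)),('scene',(110,175,240,305))):
    im=cv2.imread(f'pics/{n}9.png').astype(int)[b[1]:b[3],b[0]:b[2]]
    w=np.clip(im[:,:,0]-im[:,:,2]-60,0,None)
    v,u=np.nonzero(w);q=np.average(np.c_[u,v],axis=0,weights=w[v,u])+b[:2]
    for s in(.016,.018,.020,.022):
        print(n,q.round(2),s,proj(n,T(p,flap(0,.075,0,.009,s))).round(2))
a=cv2.imread('pics/scene0.png').astype(int);c=cv2.imread('pics/scene9.png').astype(int)
d=abs(a-c).max(2)>40; d[170:310,100:240]=0; d[:140,:]*=False
print('changed px elsewhere (scene)',d.sum(), np.argwhere(d)[:3].tolist())
cv2.imwrite('pics/h.png',cv2.resize(cv2.imread('pics/top9.png')[235:325,405:485],None,fx=6.6,fy=6.6,interpolation=cv2.INTER_CUBIC))
```

```text
top [445.56 256.41] 0.016 [444.91 259.41]
top [445.56 256.41] 0.018 [444.77 258.33]
top [445.56 256.41] 0.02 [444.62 257.26]
top [445.56 256.41] 0.022 [444.47 256.18]
scene [177.7  260.95] 0.016 [176.46 258.34]
scene [177.7  260.95] 0.018 [176.95 259.21]
scene [177.7  260.95] 0.02 [177.45 260.09]
scene [177.7  260.95] 0.022 [177.94 260.96]
changed px elsewhere (scene) 8358 [[140, 89], [140, 90], [140, 91]]
```

View pics/h.png

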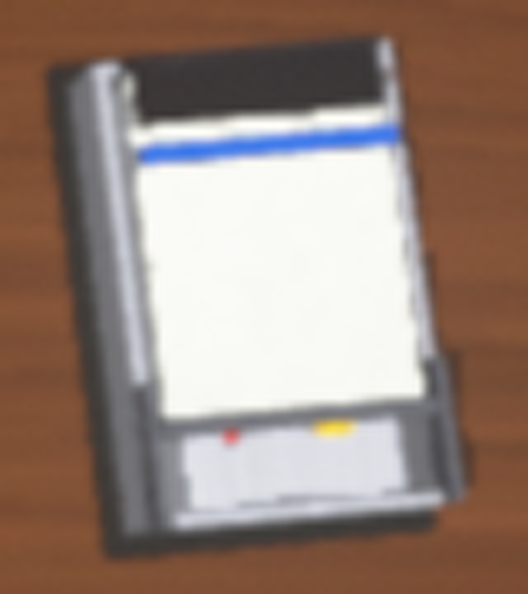

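Run:
```python
import cv2,numpy as np
a=cv2.imread('pics/top0.png').astype(int);c=cv2.imread('pics/top9.png').astype(int)
d=abs(a-c).max(2)>40
print('objects region changed px (top)',d[100:350,110:370].sum(),d[100:170,300:460].sum())
from bench import robot
print(robot.get_obs()['wrist_force'].round(2) if hasattr(robot.get_obs()['wrist_force'],'round') else ''); robot.close_job()
```

```text
objects region changed px (top) 0 0
[-0.09  0.33 -0.33]
the job is handed in; nothing more can be done
```

The tin is shut: the flap is flat with its free edge tucked under the black lip, and the lip alone holds it. I handed the job in at about 19.4 s.

- **What I did:** With the fingers closed, I folded the flap down from the hinge side and held it flat with about 10 N. I pushed it along by the blue ridge until it met the stop. There the force rose to about 20 N along the tin and 15 N down with no more movement. I then eased off the push, lifted straight up and backed away.
- **Last checks:** With the arm clear, the camera-measured ridge position puts the slide at about 21.5 to 22 mm, and 22 mm is home. The wrist force was about 0 N.
- **Other items:** In the top picture, no pixels changed around the caddy and everything on it, the cream jar, cup, brush or lotion. The same comparison in the scene picture showed about 8,400 changed pixels. I took these to be the arm and its shadow but did not trace them further.
- **No failed checks:** The ridge measurements from the two cameras agreed to within about 1 pixel.

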